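# Set the bench supply's dial to its set-point marker

### The job

Push the sliding cover of the bench power supply fully open, turn the dial until its pointer lines up with the small marker block clamped on the rim of the scale, then push the cover fully shut over the dial again. Leave the marker where it is and do not disturb the things lying around the supply.

Things in the scene. Friction and masses are not known exactly. Their poses are not given: they have to be found in the camera images.
- supply: Low grey metal bench power supply fixed to the bench, 165 (its x) x 300 (its y) x 60 mm high; origin at the centre of its underside, +x away from the robot, +y to the left at yaw 0. On top: the dial (centre at its y = -75 mm), a flat empty left half, a fixed end wall (6 mm thick, top 106 mm above the bench) at the right end, y = -147 mm.
- cover (a joint): Sliding cover over the dial, a hood with clear top that is 159 x 143 mm and 46 mm tall (top 106 mm above the bench), open underneath and at its right end. Value in m: 0 fully shut over the dial (end stop), 0.14 fully open over the left half (end stop); grows as it slides along the supply's +y. Friction about 2 N; it stays where it is left.
- cover_fin (a point): Centre of the top edge of the upright black fin in the middle of the cover's top, 132 mm above the bench. The fin stands 26 mm above the cover's top, is 50 mm long along the supply's x and 12 mm thick along its y; push it on either broad side. At cover value q it is at the supply's x = 0, y = -72.5 mm + q.
- dial (a joint): Black dial. Value in rad, growing clockwise seen from above, range 0 to 4.71. At 0 the pointer lies 135 degrees counter-clockwise from the supply's +x, as seen from above (front left); at 2.36 along +x. Friction 0.06 N m; it stays where it is left.
- dial_axis (a point): On the dial's vertical axis, 94 mm above the bench. Disc of 60 mm diameter (top 70 mm above the bench) with an upright bar across it, 12 mm wide, 70 to 94 mm above the bench, reaching 36 mm from the axis on the pointer side (thin nose to 47 mm, white line) and 30 mm on the other; push its side or grip it. With the cover open, 69 mm are free from the axis to the cover and to the end wall.
- pointer_tip (a point): Tip of the dial's pointer, 47 mm from the dial's axis, 70 mm above the bench; turns with the dial.
- marker (a joint): Set-point marker's angle on the scale, same zero and sense as the dial, rad. The dial points at the marker when the two values are equal. It is clamped and stays put. The dial always starts counter-clockwise of it.
- marker_tip (a point): The point 47 mm from the dial's axis, 70 mm above the bench, at the angle of the marker: a dark steel block 11 mm radial x 8 mm wide, top 68 mm above the bench (71 mm with its screw), between 55 and 66 mm from the axis on the rim of the ticked aluminium scale.
- loupe: Bystander: black eyepiece loupe, 40 mm diameter, 34 mm high, just left of the supply; origin at the centre of its underside.
- ref_block_1: Bystander: flat round steel test block, 50 mm diameter, 15 mm high, just right of the supply; origin at the centre of its underside.
- tape_2: Bystander: roll of black tape, 58 mm diameter, 19 mm high, behind the supply; origin at the centre of its underside.
- eraser: Bystander: eraser in a sleeve, 23 x 45 x 13 mm, behind the supply; origin at the centre of its underside.

How it is judged:
On the way, in this order (a step that is already met when the one before it is completed fails the run):
1. the cover is pushed fully open (value of joint cover above 0.125 m), for 0.1 s.
2. the dial rests with its pointer at the marker, the cover still open (horizontal distance between pointer_tip and marker_tip below 0.005 m and value of joint cover above 0.09 m and velocity of joint dial between -0.1 and 0.1 rad/s), for 0.2 s.
At the end, for the whole second after the job is handed in: The dial's pointer is within 5 mm (at 47 mm radius, about 6 degrees) of the marker, the cover is shut to within 7 mm of its end stop, and both are at rest (horizontal distance between pointer_tip and marker_tip below 0.005 m and value of joint cover below 0.007 m and velocity of joint cover between -0.01 and 0.01 m/s and velocity of joint dial between -0.05 and 0.05 rad/s); the robot touches nothing.
It fails at once if a bystander (loupe, steel block, tape, eraser) is moved more than 20 mm (distance of any of loupe, ref_block_1, tape_2, eraser from where it was at the start of the episode above 0.02 m).
It fails at once if the marker is shifted more than 4 mm (distance of marker_tip from where it was at the start of the episode above 0.004 m).
It also fails if it takes over 51 s, if anything falls off the work surface, if the arm or the gripper's body presses on something with over 40 N, if the wrist force passes 120 N, or if a joint passes its speed limit or range.

### The arm

A 6-joint arm with a two-finger parallel gripper is mounted at the origin on a cart in front of the work surface, level with it; the furniture and walls round the work are solid. World frame = base frame: x ahead of the robot, y to its left, z up, the work surface at z = 0. Lengths are in m, angles in rad, forces in N, time in s.
With the tool pointing down it reaches from about 0.325 to 0.775 m from the base axis. Payload 9.3 kg.
Tool frame: the origin (TCP) lies at the very end of the fingers, on their centre line; the grasp point (between the pads) lies 19 mm behind it (hold_point_z is the distance from the TCP to the grasp point, in m); z points along the fingers, y is the direction in which the jaws open and shut (so a half turn about z gives the same grasp; the last joint's range is limited). The gripper opens to 85 mm and grips with 20 to 120 N. Pads are 22 mm wide; open, the fingers measure 114 mm over their backs; the gripper's body (76 mm by 85 mm) begins 54 mm behind the grasp point. The pads swing forward as they close: fully open they stand 13 mm farther back than shut.
Start: joints at [1.101, 0.259, 0.021, 1.334, 0, 1.418], TCP at [0.171, 0.523, 0.231] pointing down, gripper open.
Joint ranges: [-3.04, 3.04], [-0.91, 1.82], [-1.04, 1.36], [-1.92, 1.95], [-1.52, 1.45], [-3.14, 3.14]. Speed limits (rad/s): [2.22, 2.22, 2.79, 3.14, 3.14, 3.14].

### API

Orientations are given as a unit quaternion [w, x, y, z].
In Python, from station import * gives the robot as it stands.
- The arm moves only by the shell command python3 -m jog 'ROWS' [FORCE]. ROWS is JSON, a list of rows, each an object with "travel": the shift along the tool's x, y, z in cm, a list of three; "rotation": the turn, a rotation vector about the tool's x, y, z in degrees, a list of three; "hand": the opening, from 0 (shut) to 1 (fully open). In form: [{"travel": [dx, dy, dz], "rotation": [rx, ry, rz], "hand": hand}, ...]. A call has 1 to 5 rows; each row is the pose to reach, as a shift and turn from the pose commanded when the call began, along the tool's axes at that moment; what a row does not reach only later rows make up. A row lasts 1/8 s, in which the tool goes at most 62.5 mm and 10.7 degrees, less where a joint would pass 70% of its speed; a pose out of reach is approached as far as the arm can. A call with a gripper value outside its range is refused whole. The fingers move at their own pace and stop on an object; FORCE is the grip in N (left out, the last holds). Time passes only in rows, so rows that repeat a pose let the fingers close. It gives the time, the measured TCP pose, the force and the opening at its end, in the units of the state.
- read_state(): the state, without advancing time (a new reading comes with each control period).
- get_image(name): name is "scene" or "top"; returns the picture (384x512x3 uint8, red, green, blue); there is no depth.
- get_calibration(name): a dict with "intrinsics" (3x3 intrinsics, pixels), "k1" (the pictures are not rectified: a ray, as slopes to the right and down, at radius r is drawn at 1 + k1 r^2 times it, then the intrinsics apply), "R" (3x3) and "t" (3): a world point X has camera coordinates R X + t. Camera axes: x right, y down, z forward; pixel columns grow to the right and rows downward; lengths in m; the calibration is good to about 2 mm. A picture is of the moment at which its call begins. get_calibration takes no time and is no camera call.
- sign_off(): hands the job in, once; it reports no verdict.
The state is a dict: "time": time; "q": joint angles; "qd": joint speeds; "tau": joint torques, N m; "ee_pos": TCP position; "eef_rot": TCP orientation; "force": force on the tool from outside, world axes, zero at the start; "ft_torque": the same for the moment, N m; "width": finger opening in m.
Only numpy, scipy, OpenCV 4.12 (cv2) and the standard library are available. Lean on these libraries where they do the work, as an engineer would, in place of code of your own. Each camera call takes 0.05 s, during which the arm holds its last target. There are 200 camera calls.

## Working session

There is one attempt and no reset: what is moved stays moved. The work goes in short steps, Python scripts to look and compute and a shell command to move; the robot and the scene stay as the last step left them, time stands still between calls to the robot, and variables do not carry over. Pictures are saved under pics/ and viewed, about 8 in all and at most 12, crops included, and the job is handed in when it is done.

```bash
mkdir -p pics; python3 - <<'E'
from station import *
import cv2,numpy as np
for n in("scene","top"):
    cv2.imwrite(f"pics/{n}0.png",get_image(n)[:,:,::-1]); c=get_calibration(n); print(n,c)
s=read_state();print(s)
E
```

```text
scene {'intrinsics': array([[389.71456918,   0.        , 254.54720607],
       [  0.        , 389.71456918, 191.67868937],
       [  0.        ,   0.        ,   1.        ]]), 'k1': 0.030341347367919828, 'R': array([[ 0.66339862, -0.74824945,  0.00500273],
       [-0.46329324, -0.41598796, -0.78250456],
       [ 0.58758969,  0.51679472, -0.62262475]]), 't': array([-0.49810684,  0.28378545,  0.63173765])}
top {'intrinsics': array([[448.47143388,   0.        , 264.21179331],
       [  0.        , 448.47143388, 189.24497361],
       [  0.        ,   0.        ,   1.        ]]), 'k1': -0.05367292707791087, 'R': array([[-1.28941989e-02, -9.99916827e-01,  2.79029516e-04],
       [-9.80832571e-01,  1.25938418e-02, -1.94445015e-01],
       [ 1.94425328e-01, -2.78089393e-03, -9.80913380e-01]]), 't': array([-0.11930218,  0.60065918,  0.97087619])}
{'time': 0.1, 'q': array([1.10141522e+00, 2.59137207e-01, 2.08380532e-02, 1.33365601e+00,
       3.62801377e-06, 1.41819363e+00]), 'qd': array([ 2.15931272e-03, -2.66393519e-03,  2.42720211e-03, -2.86854769e-05,
        9.76443204e-05, -2.73710455e-04]), 'tau': array([ 5.86635346e-03, -5.56691873e+01,  3.45072520e+01,  1.16295973e-02,
       -1.08060917e-04, -3.65103301e-05]), 'ee_pos': array([0.17122671, 0.52242176, 0.23072605]), 'eef_rot': array([-1.79031072e-04,  1.57727756e-01,  9.87482465e-01, -5.51069685e-04]), 'force': array([ 1.09667361, -0.01521992, -1.44293437]), 'ft_torque': array([-0.01987931,  0.0291657 , -0.00847156]), 'width': 0.08533264467740347}
```

View pics/scene0.png

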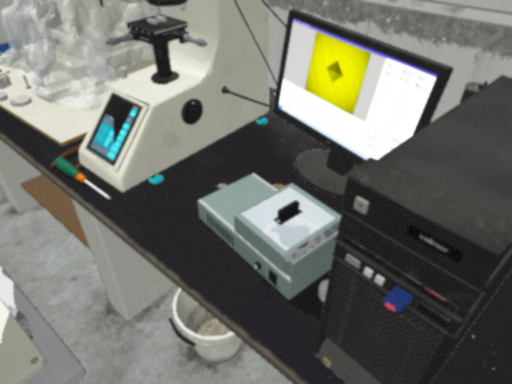

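View pics/top0.png

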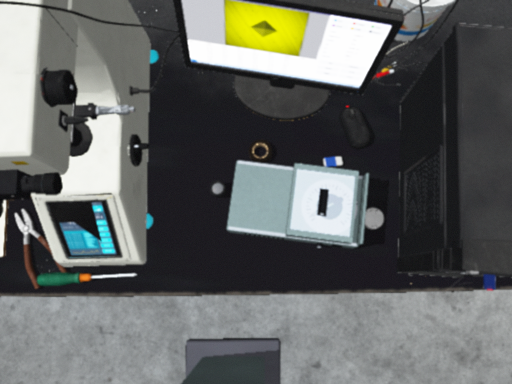

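The scene shows the supply at about (268,228) with its cover shut and the fin at (289,211). The top view has the supply at cols 227–368, rows 160–245, and the fin at (323,202). The loupe is at (218,188), the steel block at (374,218), the tape at (261,151) and the eraser at (333,161). Next I'll zoom in on both.

```bash
cat > h.py <<'E'
from station import *
import cv2,numpy as np
from scipy.spatial.transform import Rotation as Rn
def proj(n,P):
    c=get_calibration(n);X=np.atleast_2d(P)@c["R"].T+c["t"];s=X[:,:2]/X[:,2:];s=s*(1+c["k1"]*(s**2).sum(1,keepdims=True))
    K=c["intrinsics"];return s*K[0,0]+K[:2,2]
def ray(n,uv):
    c=get_calibration(n);K=c["intrinsics"];d=(np.array(uv,float)-K[:2,2])/K[0,0];s=d.copy()
    for _ in range(20): s=d/(1+c["k1"]*(s@s))
    return -c["R"].T@c["t"],c["R"].T@np.r_[s,1]
def atz(n,uv,z):
    o,d=ray(n,uv);return o+d*(z-o[2])/d[2]
def tri(a,b):
    (o1,d1),(o2,d2)=ray("top",a),ray("scene",b)
    k=np.linalg.lstsq(np.c_[d1,-d2],o2-o1,rcond=None)[0];p,q=o1+k[0]*d1,o2+k[1]*d2
    return (p+q)/2,np.linalg.norm(p-q)
def crop(n,x,y,w,h,s,f,im=None):
    im=get_image(n)[:,:,::-1] if im is None else im
    cv2.imwrite(f,cv2.resize(im[y:y+h,x:x+w],None,fx=s,fy=s,interpolation=cv2.INTER_CUBIC))
E
python3 - <<'E'
from h import *
a=cv2.imread("pics/top0.png");b=cv2.imread("pics/scene0.png")
def c(im,x,y,w,h):return cv2.resize(im[y:y+h,x:x+w],None,fx=4,fy=4,interpolation=cv2.INTER_CUBIC)
cv2.imwrite("pics/z.png",np.vstack([c(a,200,130,200,75),c(a,200,190,200,65)]))
crop("top",205,135,190,125,4,"pics/zt.png",a);crop("scene",190,165,160,135,4.4,"pics/zs.png",b)
for n,uv,z in[("top",(323,202),.132),("top",(147,262),.1),("top",(145,120),.05),("top",(120,195),.1),("top",(400,272),.3),("top",(290,80),.0)]:print(uv,atz(n,uv,z).round(3))
E
```

```text
(323, 202) [ 0.555 -0.251  0.132]
(147, 262) [0.435 0.127 0.1  ]
(145, 120) [0.774 0.157 0.05 ]
(120, 195) [0.582 0.192 0.1  ]
(400, 272) [ 0.405 -0.355  0.3  ]
(290, 80) [ 0.895 -0.197  0.   ]
```

View pics/zt.png

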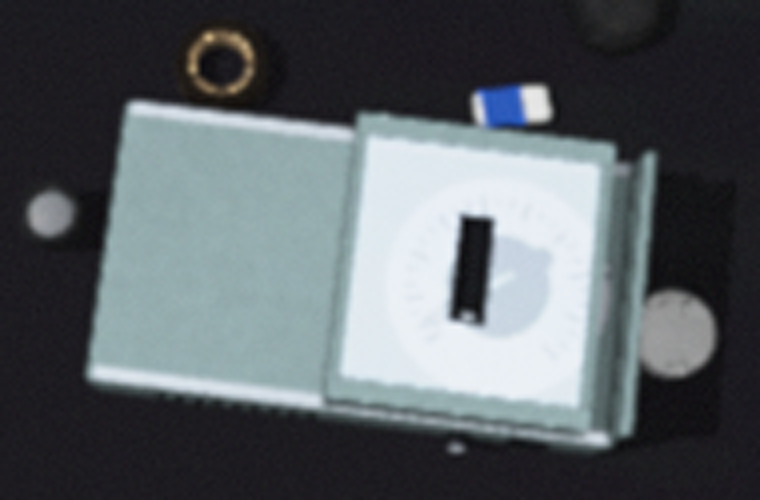

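View pics/zs.png

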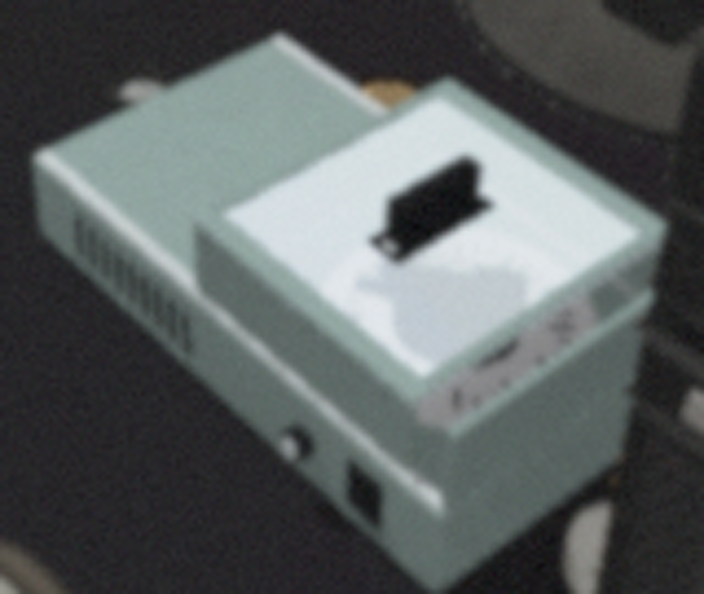

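```bash
cat >> h.py <<'E'
def S(p,P):
    P=np.atleast_2d(P)/1000.;c,s=np.cos(p[2]),np.sin(p[2])
    return np.c_[p[0]+c*P[:,0]-s*P[:,1],p[1]+s*P[:,0]+c*P[:,1],P[:,2]]
E
python3 - <<'E'
from h import *
from scipy.optimize import least_squares
T=[((82.5,150,60),0,(130,102)),((-82.5,150,60),0,(90,380)),((-82.5,-150,60),0,(612,445)),
((79.5,-1,106),1,(358,113)),((79.5,-144,106),1,(613,147)),((-79.5,-1,106),1,(328,402)),((-79.5,-144,106),1,(585,430)),((82.5,-150,106),0,(655,152))]
Q=[((82.5,150,60),0,(280,37)),((-82.5,150,60),0,(38,157)),((-82.5,-150,60),0,(440,508)),((-82.5,-150,0),0,(435,588)),
((79.5,-1,106),1,(450,80)),((79.5,-144,106),1,(665,228)),((-79.5,-1,106),1,(198,225)),((-79.5,-144,106),1,(425,392))]
def res(p,full=0):
    r=[]
    for n,L,s,o in(("top",T,4,(205,135)),("scene",Q,4.4,(190,165))):
        for P,m,uv in L:
            P=np.array(P,float);P[1]+=m*p[3]*1000
            r.append(proj(n,S(p,P))[0]-((np.array(uv)+.5)/s-.5+o))
    return np.array(r) if full else np.ravel(r)
f=least_squares(res,[.55,-.2,-.1,0],loss="soft_l1");p=f.x;print(p.round(4));print(res(p,1).round(1).tolist())
print("fin",S(p,(0,-72.5+p[3]*1000,132)),"dial",S(p,(0,-75,94)))
u=lambda x,y,s,o:((np.array((x,y))+.5)/s-.5+o)
for z,(x,y) in(("fin",(477,218)),("fin",(465,322))):print(atz("top",u(x,y,4,(205,135)),.132).round(4))
print("fin tri",[tri(u(*a,4,(205,135)),u(*b,4.4,(190,165))) for a,b in [((478,216),(466,160)),((466,300),(396,203))]])
for k,(x,y),z in(("loupe",(52,213),.034),("block",(677,333),.015),("tape",(221,62),.019),("eraser",(512,106),.013)):print(k,atz("top",u(x,y,4,(205,135)),z).round(3))
E
```

```text
[ 0.5685 -0.1998 -0.1392  0.0175]
[[-1.0, -1.0], [-1.1, -0.2], [0.8, 0.2], [0.2, -0.5], [0.6, -1.0], [-0.6, -1.5], [1.3, -0.2], [0.8, -2.3], [-1.0, -0.9], [-2.4, -0.5], [0.6, 2.2], [-0.2, 4.6], [-1.0, 0.1], [1.7, 0.3], [-1.5, -1.4], [-2.6, 2.5]]
fin [[ 0.56086345 -0.25427767  0.132     ]] dial [[ 0.55809082 -0.27407089  0.094     ]]
[ 0.5832 -0.254   0.132 ]
[ 0.5274 -0.2456  0.132 ]
fin tri [(array([ 0.58449431, -0.25462906,  0.12885994]), np.float64(0.001187956808551814)), (array([ 0.54060567, -0.2478543 ,  0.12769277]), np.float64(0.0021942518947098964))]
loupe [ 0.609 -0.017  0.034]
block [ 0.535 -0.387  0.015]
tape [ 0.704 -0.118  0.019]
eraser [ 0.676 -0.295  0.013]
```

```bash
cat >> h.py <<'E'
P0=np.array([.5685,-.1998,-.1392])
def rel(pos,psi):
    "travel cm, rotation deg to tool-down pose with tool x at world angle psi (deg)"
    s=read_state();R=Rn.from_quat(np.array(s["eef_rot"]),scalar_first=True)
    d=R.inv().apply(np.array(pos)-s["ee_pos"])*100
    a=np.radians(psi);G=Rn.from_matrix(np.c_[[np.cos(a),np.sin(a),0],[np.sin(a),-np.cos(a),0],[0,0,-1]])
    return d.round(2).tolist(),(R.inv()*G).as_rotvec(degrees=True).round(1).tolist()
E
python3 -c "
from h import *
print(rel((.33,.2,.27),130),rel((.42,-.08,.25),100))"
```

```text
([-25.13, -25.7, -3.9], [-0.1, 0.0, 31.8]) ([-42.41, -49.5, -1.88], [-0.1, 0.0, 61.8])
```

```bash
python3 -m jog '[{"travel":[-4,-4,-4],"rotation":[0,0,6],"hand":0},{"travel":[-8,-8,-4],"rotation":[0,0,12],"hand":0},{"travel":[-12.5,-12.5,-4],"rotation":[0,0,18],"hand":0},{"travel":[-17,-17,-4],"rotation":[0,0,25],"hand":0},{"travel":[-21,-21.4,-4],"rotation":[0,0,31.8],"hand":0}]' 40
python3 -c "
from h import *
f=(0,-72.5+17.5-45)
t=S(P0,(*f[:2],200))[0];print(t,rel((.42,-.08,.25),100),rel(t,82))"
```

```text
time: 0.72
ee_pos: [0.3046, 0.2521, 0.2711]
eef_rot: [0.0, 0.424, 0.906, 0.0]
force: [0.9, -0.3, 0.3]
width: -0.0001
[ 0.55462491 -0.29883273  0.2       ] ([-32.89, -12.42, 2.12], [0.0, 0.0, 29.8]) ([-58.31, -16.1, 7.12], [0.0, 0.0, 47.8])
```

```bash
python3 -m jog '[{"travel":[-6,-2.2,0.4],"rotation":[0,0,6],"hand":0},{"travel":[-12,-4.5,0.8],"rotation":[0,0,12],"hand":0},{"travel":[-18,-6.7,1.2],"rotation":[0,0,18],"hand":0},{"travel":[-23.5,-9,1.6],"rotation":[0,0,24],"hand":0},{"travel":[-29,-11,2],"rotation":[0,0,30],"hand":0}]'
python3 -c "
from h import *
t=S(P0,(0,-100,200))[0];print(rel(t,82))"
```

```text
time: 1.35
ee_pos: [0.4066, -0.0411, 0.2512]
eef_rot: [0.0, 0.644, 0.765, 0.0]
force: [1.9, 0.1, 0.1]
width: 0.0001
([-27.92, 10.18, 5.12], [0.0, -0.0, 17.8])
```

```bash
python3 -m jog '[{"travel":[-5.8,2,1],"rotation":[0,0,5],"hand":0},{"travel":[-11.5,4.2,2],"rotation":[0,0,10],"hand":0},{"travel":[-17,6.3,3],"rotation":[0,0,15],"hand":0},{"travel":[-22.5,8.2,4],"rotation":[0,0,17.8],"hand":0},{"travel":[-27.9,10.2,5.1],"rotation":[0,0,17.8],"hand":0}]'
python3 -c "
from h import *
t=S(P0,(0,-100,115))[0];print(rel(t,82))
crop('top',205,75,200,150,4,'pics/a1.png')"
```

```text
time: 1.98
ee_pos: [0.5563, -0.2977, 0.1995]
eef_rot: [-0.0, 0.754, 0.657, -0.0]
force: [0.3, 0.8, 0.6]
width: -0.0003
([-0.14, -0.15, 8.45], [-0.0, -0.0, 0.2])
```

View pics/a1.png

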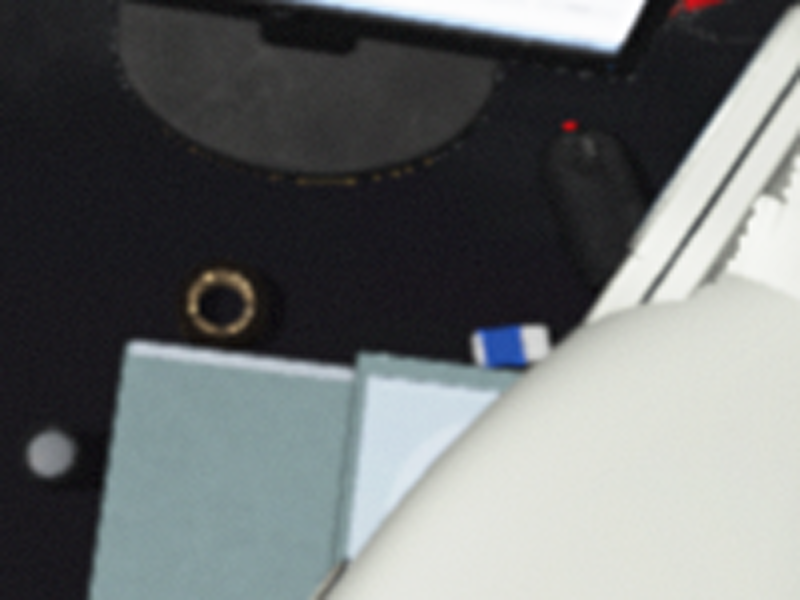

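The top view shows the arm hiding the cover's right half. The bystanders haven't moved: loupe at crop (50,453), tape at (221,300), eraser at (511,345). Now I'll lower and push.

```bash
python3 -m jog '[{"travel":[0,-0.1,4.2],"rotation":[0,0,0],"hand":0},{"travel":[0,-0.1,8.3],"rotation":[0,0,0],"hand":0},{"travel":[2.5,-0.1,8.3],"rotation":[0,0,0],"hand":0},{"travel":[5,-0.1,8.3],"rotation":[0,0,0],"hand":0},{"travel":[8,-0.1,8.3],"rotation":[0,0,0],"hand":0}]'
```

```text
time: 2.65
ee_pos: [0.5663, -0.215, 0.1191]
eef_rot: [0.001, 0.753, 0.658, 0.0]
force: [0.2, -2.8, -1.8]
width: 0.0002
```

```bash
python3 -m jog '[{"travel":[2,0,0],"rotation":[0,0,0],"hand":0},{"travel":[4,0,0],"rotation":[0,0,0],"hand":0},{"travel":[5.5,0,0],"rotation":[0,0,0],"hand":0},{"travel":[6.2,0,0],"rotation":[0,0,0],"hand":0},{"travel":[6.5,0,0],"rotation":[0,0,0],"hand":0}]'
python3 -c "
from h import *
s=read_state();print(s['force'],rel(S(P0,(0,50,115))[0],82))"
```

```text
time: 3.28
ee_pos: [0.5744, -0.1518, 0.1173]
eef_rot: [0.0, 0.753, 0.658, -0.0]
force: [-0.6, -3.0, 1.0]
width: 0.0002
[-0.63149911 -2.99871601  1.00530957] ([0.17, 0.08, 0.23], [-0.0, 0.0, 0.3])
```

```bash
python3 -m jog '[{"travel":[0.2,0,0],"rotation":[0,0,0],"hand":0},{"travel":[0.4,0,0],"rotation":[0,0,0],"hand":0},{"travel":[0.5,0,0],"rotation":[0,0,0],"hand":0},{"travel":[0.6,0,0],"rotation":[0,0,0],"hand":0},{"travel":[0.6,0,0],"rotation":[0,0,0],"hand":0}]'
```

```text
time: 3.9
ee_pos: [0.5747, -0.1492, 0.1172]
eef_rot: [0.002, 0.754, 0.657, -0.002]
force: [-2.2, -14.8, -0.4]
width: -0.0
```

```bash
python3 -m jog '[{"travel":[-1.5,0,0],"rotation":[0,0,0],"hand":0},{"travel":[-1.5,0,-5],"rotation":[0,0,0],"hand":0},{"travel":[-1.5,0,-10],"rotation":[0,0,0],"hand":0},{"travel":[-1.5,-6,-10],"rotation":[0,0,0],"hand":0.7},{"travel":[-1.5,-12,-10],"rotation":[0,0,0],"hand":0.7}]'
python3 -c "
from h import *
print(rel((.40,-.0,.25),82))"
```

```text
time: 4.53
ee_pos: [0.4532, -0.1448, 0.2173]
eef_rot: [-0.0, 0.753, 0.658, 0.0]
force: [-0.6, -0.7, 1.1]
width: 0.036
([13.63, -7.22, -3.27], [0.0, -0.0, 0.3])
```

```bash
python3 -m jog '[{"travel":[6,-1.5,-1],"rotation":[0,0,0],"hand":0.7},{"travel":[11,-3,-2],"rotation":[0,0,0],"hand":0.7},{"travel":[16,-4.5,-3],"rotation":[0,0,0],"hand":0.7},{"travel":[16,-4.5,-3],"rotation":[0,0,0],"hand":0.7}]'
python3 - <<'E'
from h import *
cv2.imwrite("pics/t2.png",get_image("top")[:,:,::-1]);cv2.imwrite("pics/s2.png",get_image("scene")[:,:,::-1])
a=cv2.imread("pics/t2.png")
crop("top",215,145,180,130,4.4,"pics/t2z.png",a)
# rectify dial plane z=.07 : 4 px/mm, up = supply +x, left= supply +y
c=(0,-75);W=560
g=np.mgrid[0:W,0:W];xs=(W/2-g[0])/4;ys=(W/2-g[1])/4+c[1]
out=[]
for n,f in(("top",a),("scene",cv2.imread("pics/s2.png"))):
    uv=proj(n,S(P0,np.c_[xs.ravel(),ys.ravel(),np.full(W*W,70.)])).reshape(W,W,2).astype(np.float32)
    o=cv2.remap(f,uv,None,cv2.INTER_CUBIC);out.append(o);cv2.imwrite(f"pics/r_{n}.png",o)
cv2.imwrite("pics/r.png",cv2.resize(np.hstack(out),(800,400)))
E
```

```text
time: 5.03
ee_pos: [0.4305, 0.0225, 0.2482]
eef_rot: [-0.0, 0.752, 0.659, 0.001]
force: [0.4, -0.7, -0.4]
width: 0.0595
```

View pics/t2z.png

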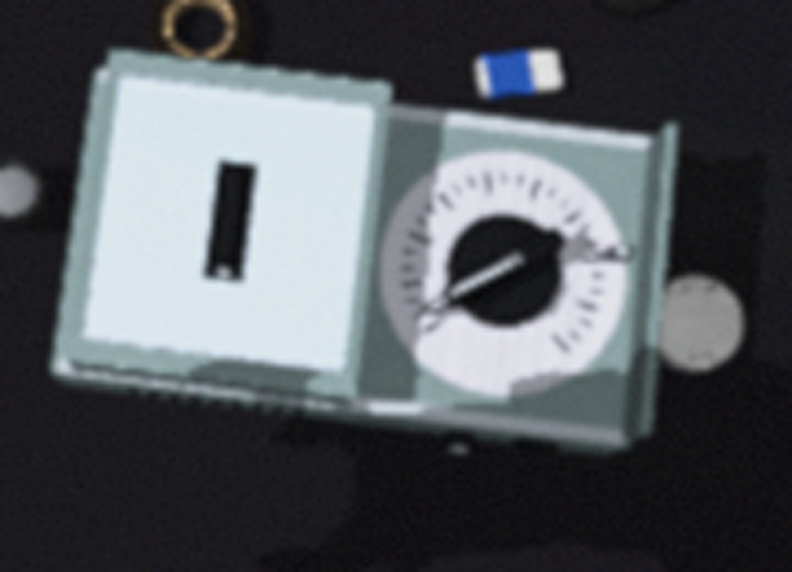

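View pics/r.png

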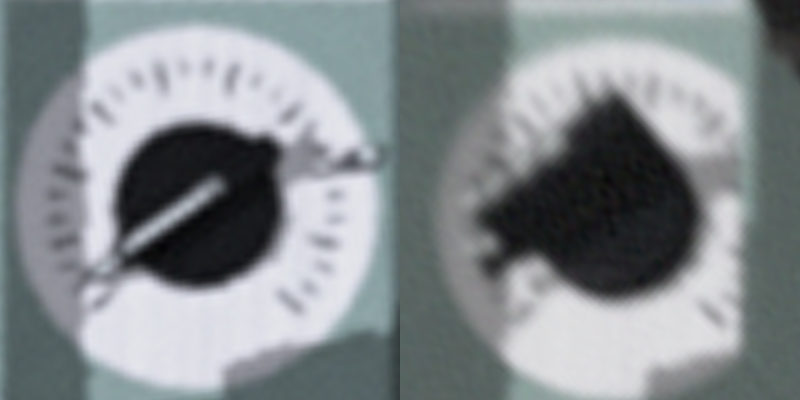

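The cover is open: its right edge is at crop x≈375. The dial's white line runs to the lower left, at rectified (90,280). What looks like the marker is at the right, rectified (350,158). I'll average a few frames and zoom to confirm.

```bash
python3 - <<'E'
from h import *
W=600;g=np.mgrid[0:W,0:W];xs=(W/2-g[0])/4;ys=(W/2-g[1])/4-75
a=np.mean([get_image("top")[:,:,::-1].astype(np.float32) for _ in range(8)],0)
np.save("t2.npy",a)
uv=proj("top",S(P0,np.c_[xs.ravel(),ys.ravel(),np.full(W*W,68.)])).reshape(W,W,2).astype(np.float32)
o=cv2.remap(a,uv,None,cv2.INTER_LANCZOS4).clip(0,255).astype(np.uint8)
cv2.imwrite("pics/r8.png",o)
E
```

```text
(no output)
```

View pics/r8.png

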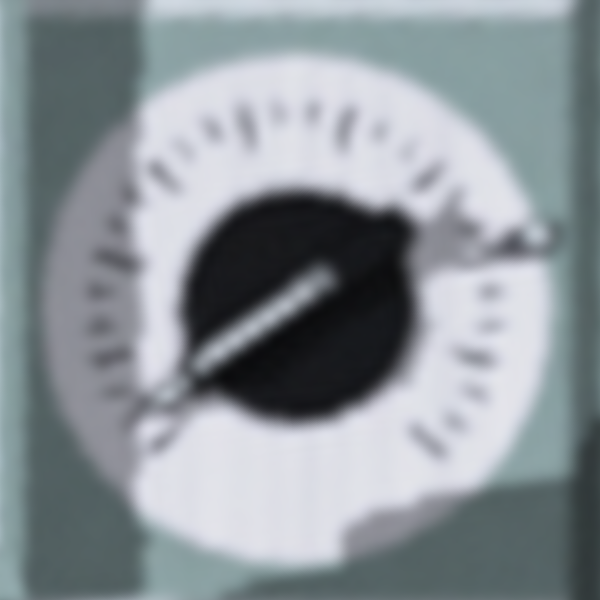

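The zoomed view is rectified at z=68 mm, 4 px/mm, with the axis at about (299,304). The white pointer line runs (325,277)→(195,362), about 123° CCW, so the dial is at ≈0.21 rad. The marker block covers (500–555, 225–255), so it sits at ≈3.65 rad. That means turning about 198° clockwise, which one grasp can do if it starts from q6≈-2.47.

```bash
python3 -m jog '[{"travel":[-5,0.5,0],"rotation":[0,0,-10],"hand":0.7},{"travel":[-10,1,0],"rotation":[0,0,-20],"hand":0.7},{"travel":[-15,2,0],"rotation":[0,0,-30],"hand":0.7},{"travel":[-20,4,0],"rotation":[0,0,-40],"hand":0.7},{"travel":[-25,6,0],"rotation":[0,0,-50],"hand":0.7}]'
python3 -c "
from h import *
print(read_state()['q'],rel(S(P0,(0,-75,180))[0],180))"
```

```text
time: 6.15
ee_pos: [0.4568, -0.2382, 0.2474]
eef_rot: [0.0, 0.403, 0.915, 0.0]
force: [-0.2, 0.8, 0.4]
width: 0.0597
[-6.43744983e-01  1.94367063e-01 -2.32755586e-02  1.35266695e+00
  1.38427648e-04  1.85967054e-01] ([-9.48, 5.05, 6.74], [0.0, 0.0, -47.5])
```

```bash
python3 -m jog '[{"travel":[-2.4,1.3,1],"rotation":[0,0,-10],"hand":0.7},{"travel":[-4.8,2.6,2],"rotation":[0,0,-20],"hand":0.7},{"travel":[-7,4,3],"rotation":[0,0,-30],"hand":0.7},{"travel":[-9.5,5,4],"rotation":[0,0,-40],"hand":0.7},{"travel":[-9.5,5,4],"rotation":[0,0,-50],"hand":0.7}]'
python3 -m jog '[{"travel":[0,0,0],"rotation":[0,0,-10],"hand":0.7},{"travel":[0,0,0],"rotation":[0,0,-20],"hand":0.7},{"travel":[0,0,0],"rotation":[0,0,-30],"hand":0.7},{"travel":[0,0,0],"rotation":[0,0,-40],"hand":0.7},{"travel":[0,0,0],"rotation":[0,0,-50],"hand":0.7}]'
python3 -c "
from h import *
print(read_state()['q'][5],rel(S(P0,(0,-75,120))[0],295))"
```

```text
time: 6.78
ee_pos: [0.5586, -0.2736, 0.2052]
eef_rot: [-0.001, -0.022, 1.0, 0.001]
force: [-0.7, 0.3, -0.5]
width: 0.0597
time: 7.4
ee_pos: [0.5576, -0.2732, 0.207]
eef_rot: [-0.0, -0.442, 0.897, 0.0]
force: [-0.2, 0.3, 0.5]
width: 0.0595
-1.5062699394267651 ([0.04, -0.1, 8.7], [0.0, 0.0, -62.5])
```

```bash
python3 -m jog '[{"travel":[0,-0.1,1],"rotation":[0,0,-10],"hand":0.7},{"travel":[0,-0.1,2],"rotation":[0,0,-20],"hand":0.7},{"travel":[0,-0.1,4],"rotation":[0,0,-30],"hand":0.7},{"travel":[0,-0.1,6],"rotation":[0,0,-40],"hand":0.7},{"travel":[0,-0.1,8],"rotation":[0,0,-50],"hand":0.7}]'
python3 -m jog '[{"travel":[0,0,0],"rotation":[0,0,-10],"hand":0.7},{"travel":[0,0,0],"rotation":[0,0,-12.5],"hand":0.7}]'
python3 -c "
from h import *
print(read_state()['q'][5],rel(S(P0,(0,-75,75))[0],295))
b=get_image('scene');cv2.imwrite('pics/s3.png',cv2.resize(b[170:290,200:350,::-1],None,fx=5,fy=5,interpolation=cv2.INTER_CUBIC))"
```

```text
time: 8.02
ee_pos: [0.5584, -0.2738, 0.1264]
eef_rot: [-0.0, 0.78, -0.626, -0.0]
force: [-0.9, 0.7, 0.7]
width: 0.06
time: 8.28
ee_pos: [0.5583, -0.2737, 0.1266]
eef_rot: [-0.0, 0.843, -0.539, -0.001]
force: [0.5, -0.5, -0.2]
width: 0.0599
-2.5947396789362496 ([0.03, 0.03, 5.16], [0.0, 0.1, -0.2])
```

View pics/s3.png

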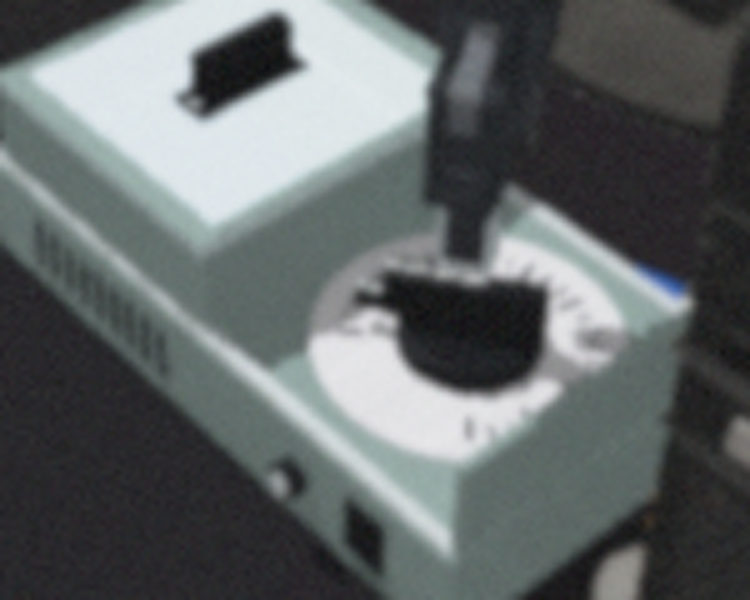

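The scene view shows the fingers above the bar. The nose is at (365,297) and the marker at about (600,340) on the right rim. Next: descend and grip.

```bash
python3 -m jog '[{"travel":[0,0,2.5],"rotation":[0,0,0],"hand":0.7},{"travel":[0,0,5],"rotation":[0,0,0],"hand":0.7},{"travel":[0,0,5],"rotation":[0,0,0],"hand":0.7},{"travel":[0,0,5],"rotation":[0,0,0],"hand":0.1},{"travel":[0,0,5],"rotation":[0,0,0],"hand":0}]' 40
python3 -m jog '[{"travel":[0,0,0],"rotation":[0,0,0],"hand":0},{"travel":[0,0,0],"rotation":[0,0,0],"hand":0},{"travel":[0,0,0],"rotation":[0,0,0],"hand":0}]'
```

```text
time: 8.95
ee_pos: [0.559, -0.2738, 0.0785]
eef_rot: [0.0, 0.842, -0.54, 0.001]
force: [0.8, -0.4, -0.3]
width: 0.0238
time: 9.32
ee_pos: [0.5573, -0.2743, 0.0785]
eef_rot: [0.001, 0.842, -0.54, -0.0]
force: [-9.0, -2.9, 6.8]
width: 0.0108
```

```bash
python3 -m jog '[{"travel":[0,0,0],"rotation":[0,0,10],"hand":0},{"travel":[0,0,0],"rotation":[0,0,20],"hand":0},{"travel":[0,0,0],"rotation":[0,0,30],"hand":0},{"travel":[0,0,0],"rotation":[0,0,40],"hand":0},{"travel":[0,0,0],"rotation":[0,0,50],"hand":0}]' 50
python3 -m jog '[{"travel":[0,0,0],"rotation":[0,0,10],"hand":0},{"travel":[0,0,0],"rotation":[0,0,20],"hand":0},{"travel":[0,0,0],"rotation":[0,0,30],"hand":0},{"travel":[0,0,0],"rotation":[0,0,40],"hand":0},{"travel":[0,0,0],"rotation":[0,0,50],"hand":0}]'
python3 -c "
from h import *
print(read_state()['q'][5],read_state()['ft_torque'],rel(S(P0,(0,-75,78))[0],97.6))"
```

```text
time: 9.95
ee_pos: [0.5565, -0.2744, 0.0786]
eef_rot: [-0.002, -0.532, 0.847, -0.0]
force: [-14.9, -2.9, 9.9]
width: 0.0107
time: 10.58
ee_pos: [0.5559, -0.2738, 0.0785]
eef_rot: [-0.002, -0.124, 0.992, -0.0]
force: [-15.4, 0.1, 11.2]
width: 0.0105
-0.8402663041664821 [-0.06700742  3.19453694  0.105773  ] ([-0.21, -0.08, 0.05], [-0.2, -0.2, 96.7])
```

```bash
python3 -m jog '[{"travel":[0.1,0,0],"rotation":[0,0,10],"hand":0},{"travel":[0.1,0,0],"rotation":[0,0,20],"hand":0},{"travel":[0.1,0,0],"rotation":[0,0,30],"hand":0},{"travel":[0.1,0,0],"rotation":[0,0,40],"hand":0},{"travel":[0.1,0,0],"rotation":[0,0,50],"hand":0}]'
python3 -m jog '[{"travel":[0,0,0],"rotation":[0,0,10],"hand":0},{"travel":[0,0,0],"rotation":[0,0,20],"hand":0},{"travel":[0,0,0],"rotation":[0,0,30],"hand":0},{"travel":[0,0,0],"rotation":[0,0,40],"hand":0},{"travel":[0,0,0],"rotation":[0,0,46],"hand":0}]'
python3 -m jog '[{"travel":[0,0,0],"rotation":[0,0,0],"hand":0}]'
python3 -c "
from h import *
print(read_state()['q'][5],read_state()['ft_torque'],rel(S(P0,(0,-75,78))[0],97.6))"
```

```text
time: 11.2
ee_pos: [0.556, -0.2731, 0.0785]
eef_rot: [-0.001, 0.306, 0.952, -0.0]
force: [-8.9, 4.5, 11.7]
width: 0.0107
time: 11.82
ee_pos: [0.5565, -0.2727, 0.0786]
eef_rot: [-0.001, 0.653, 0.757, 0.0]
force: [-6.2, 5.4, 9.2]
width: 0.0106
time: 11.95
ee_pos: [0.5565, -0.2727, 0.0786]
eef_rot: [-0.001, 0.652, 0.758, 0.0]
force: [-7.6, 5.6, 10.8]
width: 0.0111
0.8299526717552596 [ 1.21479031  1.64005576 -0.05977509] ([-0.16, 0.13, 0.06], [-0.1, -0.1, 1.0])
```

```bash
python3 -m jog '[{"travel":[0,0,0],"rotation":[0,0,1],"hand":0},{"travel":[0,0,0],"rotation":[0,0,1],"hand":0.6},{"travel":[0,0,0],"rotation":[0,0,1],"hand":0.6},{"travel":[0,0,-4],"rotation":[0,0,1],"hand":0.6},{"travel":[0,0,-10],"rotation":[0,0,1],"hand":0.6}]'
python3 -c "
from h import *
print(rel((.45,-.1,.22),82),rel((.4,.03,.23),82))"
```

```text
time: 12.58
ee_pos: [0.5569, -0.2734, 0.1769]
eef_rot: [-0.002, 0.658, 0.753, -0.0]
force: [0.8, -1.4, 0.1]
width: 0.0512
([18.62, -8.3, -4.25], [-0.2, -0.1, 15.7]) ([32.17, -11.52, -5.21], [-0.2, -0.1, 15.7])
```

```bash
python3 -m jog '[{"travel":[5,-3,-3],"rotation":[0,0,5],"hand":0},{"travel":[10,-6,-5],"rotation":[0,0,10],"hand":0},{"travel":[15,-8,-5],"rotation":[0,0,15],"hand":0},{"travel":[21,-9.5,-5],"rotation":[0,0,15.7],"hand":0},{"travel":[27,-11,-5],"rotation":[0,0,15.7],"hand":0}]'
python3 -m jog '[{"travel":[2,0,0],"rotation":[0,0,0],"hand":0},{"travel":[2,0,0],"rotation":[0,0,0],"hand":0}]'
python3 - <<'E'
from h import *
W=600;g=np.mgrid[0:W,0:W];xs=(W/2-g[0])/4;ys=(W/2-g[1])/4-75
a=np.mean([get_image("top")[:,:,::-1].astype(np.float32) for _ in range(6)],0)
uv=proj("top",S(P0,np.c_[xs.ravel(),ys.ravel(),np.full(W*W,68.)])).reshape(W,W,2).astype(np.float32)
cv2.imwrite("pics/r9.png",cv2.remap(a,uv,None,cv2.INTER_LANCZOS4).clip(0,255).astype(np.uint8))
print(read_state()['time'])
E
```

```text
time: 13.2
ee_pos: [0.4118, -0.0195, 0.2276]
eef_rot: [0.0, 0.755, 0.655, 0.0]
force: [0.9, 0.8, 0.8]
width: -0.0004
time: 13.45
ee_pos: [0.4154, 0.0001, 0.2278]
eef_rot: [0.001, 0.754, 0.657, 0.0]
force: [-0.7, -1.9, 0.2]
width: -0.0004
13.75
```

View pics/r9.png

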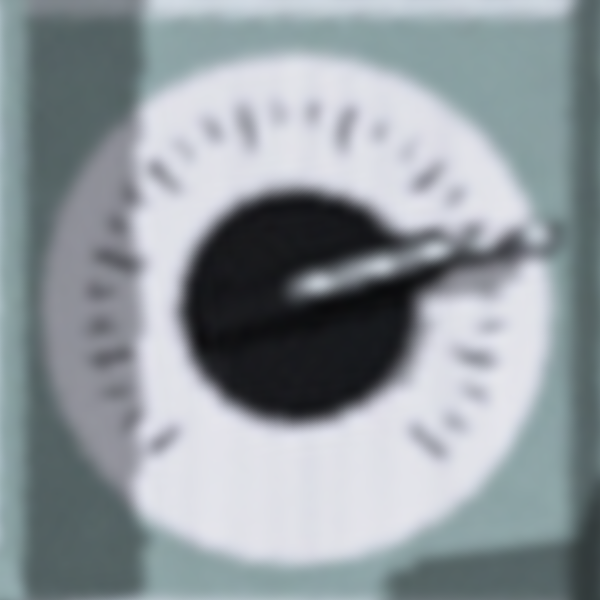

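The rectified view shows the pointer line (290,293)→(445,243), about 16–18° above the right, and the marker centred at about (530,239), 15.6°. That puts it within about 2° of a 6° tolerance. Now I'll shut the cover.

```bash
python3 -c "
from h import *
print(rel(S(P0,(0,102,180))[0],82),rel(S(P0,(0,102,117))[0],82))"
```

```text
([-7.24, 17.92, 4.7], [-0.0, 0.0, -0.1]) ([-7.24, 17.92, 11.0], [-0.0, 0.0, -0.1])
```

```bash
python3 -m jog '[{"travel":[-2.2,5.5,1],"rotation":[0,0,0],"hand":0},{"travel":[-4.5,11,2],"rotation":[0,0,0],"hand":0},{"travel":[-6.5,16,4],"rotation":[0,0,0],"hand":0},{"travel":[-7.2,17.9,7],"rotation":[0,0,0],"hand":0},{"travel":[-7.2,17.9,11],"rotation":[0,0,0],"hand":0}]'
python3 -m jog '[{"travel":[0,0,0],"rotation":[0,0,0],"hand":0},{"travel":[-2,0,0],"rotation":[0,0,0],"hand":0},{"travel":[-4,0,0],"rotation":[0,0,0],"hand":0},{"travel":[-6,0,0],"rotation":[0,0,0],"hand":0},{"travel":[-8,0,0],"rotation":[0,0,0],"hand":0}]'
python3 -c "
from h import *
print(rel(S(P0,(0,-55.5,117))[0],82))"
```

```text
time: 14.38
ee_pos: [0.5841, -0.0994, 0.1157]
eef_rot: [0.0, 0.756, 0.655, 0.0]
force: [-0.2, -0.0, -0.2]
width: 0.0001
time: 15.0
ee_pos: [0.5713, -0.1783, 0.1182]
eef_rot: [0.001, 0.755, 0.656, 0.0]
force: [0.6, 1.9, 1.2]
width: -0.0002
([-7.72, 0.03, 0.13], [0.1, 0.0, -0.1])
```

```bash
python3 -m jog '[{"travel":[-2,0,0],"rotation":[0,0,0],"hand":0},{"travel":[-4,0,0],"rotation":[0,0,0],"hand":0},{"travel":[-5.5,0,0],"rotation":[0,0,0],"hand":0},{"travel":[-6.7,0,0],"rotation":[0,0,0],"hand":0},{"travel":[-7.3,0,0],"rotation":[0,0,0],"hand":0}]'
python3 -m jog '[{"travel":[-0.2,0,0],"rotation":[0,0,0],"hand":0},{"travel":[-0.4,0,0],"rotation":[0,0,0],"hand":0},{"travel":[-0.6,0,0],"rotation":[0,0,0],"hand":0},{"travel":[-0.8,0,0],"rotation":[0,0,0],"hand":0},{"travel":[-0.8,0,0],"rotation":[0,0,0],"hand":0}]'
python3 -c "
from h import *
print(rel(S(P0,(0,-55.5,117))[0],82))"
```

```text
time: 15.62
ee_pos: [0.5609, -0.2494, 0.1171]
eef_rot: [-0.0, 0.755, 0.656, -0.0]
force: [-0.2, 2.3, 1.6]
width: -0.0002
time: 16.25
ee_pos: [0.5601, -0.2545, 0.1171]
eef_rot: [-0.001, 0.754, 0.656, 0.001]
force: [1.4, 10.2, 2.7]
width: 0.0003
([-0.02, 0.07, 0.01], [-0.0, -0.2, 0.1])
```

```bash
python3 -m jog '[{"travel":[-0.3,0,0],"rotation":[0,0,0],"hand":0},{"travel":[-0.3,0,0],"rotation":[0,0,0],"hand":0}]'
python3 -m jog '[{"travel":[1.5,0,0],"rotation":[0,0,0],"hand":0},{"travel":[2,0,-4],"rotation":[0,0,0],"hand":0},{"travel":[2,0,-9],"rotation":[0,0,0],"hand":0},{"travel":[5,-5,-11],"rotation":[0,0,0],"hand":0},{"travel":[9,-9,-11],"rotation":[0,0,0],"hand":0}]'
python3 -m jog '[{"travel":[5,-4,0],"rotation":[0,0,0],"hand":0},{"travel":[10,-5,0],"rotation":[0,0,0],"hand":0},{"travel":[15,-5,0],"rotation":[0,0,0],"hand":0},{"travel":[15,-5,0],"rotation":[0,0,0],"hand":0}]'
python3 -c "
from h import *
a=np.mean([get_image('top')[:,:,::-1].astype(np.float32) for _ in range(4)],0).astype(np.uint8)
crop('top',205,135,190,125,4,'pics/end.png',a)"
```

```text
time: 16.5
ee_pos: [0.5601, -0.2546, 0.1172]
eef_rot: [-0.003, 0.754, 0.657, 0.003]
force: [2.6, 26.0, 4.0]
width: 0.0002
time: 17.12
ee_pos: [0.4827, -0.1581, 0.2289]
eef_rot: [0.002, 0.755, 0.655, 0.0]
force: [1.1, 0.1, 0.2]
width: -0.0003
time: 17.62
ee_pos: [0.4545, 0.0, 0.2278]
eef_rot: [0.001, 0.754, 0.657, 0.0]
force: [0.0, -0.3, 0.0]
width: 0.0
```

View pics/end.png

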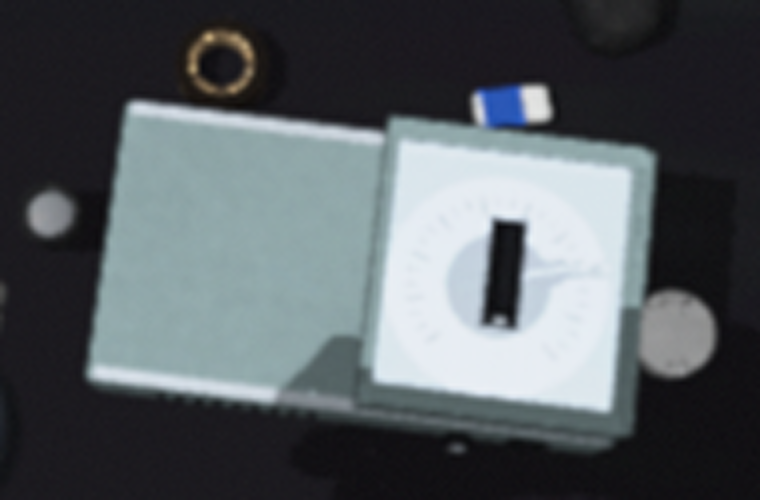

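The cover's right edge now meets the end wall at crop (645,150–430). Through the clear top the pointer still aims at the marker near (600,270). All four bystanders are at the same pixels as at the start, and the arm is clear.

```bash
python3 -c "
from station import *
print(sign_off())"
```

```text
the job is handed in; nothing more can be done
None
```

I pushed the cover open to its end stop, turned the dial to the marker and pushed the cover shut again. The job is handed in at about 18 s of the 51 s limit; no verdict was reported.

- **Cover:** it started about 17 mm open. It met the open stop at 15 N. On closing it stopped moving while the push rose to 26 N, and the last picture shows its edge against the end wall.
- **Dial:** I gripped the bar and turned it about 198° clockwise in one grasp.
    - **Two readings:** the gripper angle put the pointer on the marker to within about 0.2°. The white line in the picture read about 2° off. Both are inside the 6° tolerance, and I didn't correct further.
    - **Load on the bar:** there was a side force of up to about 15 N during the turn, because my axis estimate was about 2 mm off.
- **Surroundings:** in the last picture the loupe, steel block, tape and eraser are at the same pixels as at the start, and the arm is clear of everything. The marker looked unmoved after the turn. I didn't measure it again after shutting the cover, but through the clear top the pointer still aims at it.

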